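Reload the specimen jars into the analyser rack in reverse order

TASK

Move the four specimen jars from the white tray to the grey analyser rack, one per pocket, in reverse order: the jar nearest the tray's blue end goes to the pocket farthest from the rack's blue end, and so on, until the jar farthest from the tray's blue end stands next to the rack's blue end. Keep the jars upright and set them down on the pocket floors without dropping them, and let go.

Things in the scene. Friction and masses are not known exactly. Their poses are not given: they have to be found in the camera images.
- jar_red: loose specimen jar, red screw lid, thin red stripe round its pale wall; round, wall 36 mm and lid 38 mm diameter, 62 mm tall (lid from 47 up), 0.06 to 0.13 kg. Origin: centre of the underside, z up its axis, yaw meaningless. Starts on the red pad, 7 mm above the table. Only 20 mm of gap to the next jar: grip it across the row.
- jar_yellow: loose specimen jar, yellow screw lid, thin yellow stripe round its pale wall; round, wall 36 mm and lid 38 mm diameter, 62 mm tall (lid from 47 up), 0.06 to 0.13 kg. Origin: centre of the underside, z up its axis, yaw meaningless. Starts on the yellow pad, 7 mm above the table. Only 20 mm of gap to the next jar: grip it across the row.
- jar_green: loose specimen jar, green screw lid, thin green stripe round its pale wall; round, wall 36 mm and lid 38 mm diameter, 62 mm tall (lid from 47 up), 0.06 to 0.13 kg. Origin: centre of the underside, z up its axis, yaw meaningless. Starts on the green pad, 7 mm above the table. Only 20 mm of gap to the next jar: grip it across the row.
- jar_purple: loose specimen jar, purple screw lid, thin purple stripe round its pale wall; round, wall 36 mm and lid 38 mm diameter, 62 mm tall (lid from 47 up), 0.06 to 0.13 kg. Origin: centre of the underside, z up its axis, yaw meaningless. Starts on the purple pad, 7 mm above the table. Only 20 mm of gap to the next jar: grip it across the row.
- pad_red: flat red square pad, 50 x 50 x 2 mm, fixed on the floor of one pocket of the white tray; its corners show round the jar. It marks the pocket in which the red jar starts, and stays there. Origin: centre of the underside, 5 mm above the table; axes parallel to the tray's.
- pad_yellow: flat yellow square pad, 50 x 50 x 2 mm, fixed on the floor of one pocket of the white tray; its corners show round the jar. It marks the pocket in which the yellow jar starts, and stays there. Origin: centre of the underside, 5 mm above the table; axes parallel to the tray's.
- pad_green: flat green square pad, 50 x 50 x 2 mm, fixed on the floor of one pocket of the white tray; its corners show round the jar. It marks the pocket in which the green jar starts, and stays there. Origin: centre of the underside, 5 mm above the table; axes parallel to the tray's.
- pad_purple: flat purple square pad, 50 x 50 x 2 mm, fixed on the floor of one pocket of the white tray; its corners show round the jar. It marks the pocket in which the purple jar starts, and stays there. Origin: centre of the underside, 5 mm above the table; axes parallel to the tray's.
- tray: White tray, where the jars start, one per pocket, order varies. 62 (x) x 236 (y) mm, walls 4 thick, 20 high; pocket floor 5 above the table. Origin: middle of the underside, on the table, z up. Four pockets 54 x 54 in a row, centred on its y axis at y = +87, +29, -29, -87 mm. A bright blue block (62 x 20, 26 high) marks its +y end, to y = +138. Fixed, left or right, at any yaw.
- rack: Grey analyser rack, steel strip along its sides, empty at the start. 62 (x) x 236 (y) mm, walls 4 thick, 20 high; pocket floor 5 above the table. Origin: middle of the underside, on the table, z up. Four pockets 54 x 54 in a row, centred on its y axis at y = +87, +29, -29, -87 mm. A bright blue block (62 x 20, 26 high) marks its +y end, to y = +138. Fixed, left or right, at any yaw.

How it is judged:
At the end, for the whole second after the job is handed in: Jars from tray pockets 1-4 (from its blue end) stand in rack pockets 4-1 (from its blue end): within 12 mm of the pocket centre both ways, underside less than 9 mm above the rack's underside, under 0.1 rad from upright, at rest (0.02 m/s, 0.2 rad/s), fingers off (((y of pad_red in the frame of tray between 0.067 and 0.107 m and y of jar_red in the frame of rack between -0.099 and -0.075 m) or (y of pad_red in the frame of tray between 0.009 and 0.049 m and y of jar_red in the frame of rack between -0.041 and -0.017 m) or (y of pad_red in the frame of tray between -0.049 and -0.009 m and y of jar_red in the frame of rack between 0.017 and 0.041 m) or (y of pad_red in the frame of tray between -0.107 and -0.067 m and y of jar_red in the frame of rack between 0.075 and 0.099 m)) and x of jar_red in the frame of rack between -0.012 and 0.012 m and z of each of jar_red, jar_yellow, jar_green, jar_purple in the frame of rack below 0.009 m and angle between each of jar_red, jar_yellow, jar_green, jar_purple's own z axis and vertical below 0.1 rad and linear speed of each of jar_red, jar_yellow, jar_green, jar_purple below 0.02 m/s and angular speed of each of jar_red, jar_yellow, jar_green, jar_purple below 0.2 rad/s and contact force between each of jar_red, jar_yellow, jar_green, jar_purple and the fingers below 0.05 N and ((y of pad_yellow in the frame of tray between 0.067 and 0.107 m and y of jar_yellow in the frame of rack between -0.099 and -0.075 m) or (y of pad_yellow in the frame of tray between 0.009 and 0.049 m and y of jar_yellow in the frame of rack between -0.041 and -0.017 m) or (y of pad_yellow in the frame of tray between -0.049 and -0.009 m and y of jar_yellow in the frame of rack between 0.017 and 0.041 m) or (y of pad_yellow in the frame of tray between -0.107 and -0.067 m and y of jar_yellow in the frame of rack between 0.075 and 0.099 m)) and x of jar_yellow in the frame of rack between -0.012 and 0.012 m and ((y of pad_green in the frame of tray between 0.067 and 0.107 m and y of jar_green in the frame of rack between -0.099 and -0.075 m) or (y of pad_green in the frame of tray between 0.009 and 0.049 m and y of jar_green in the frame of rack between -0.041 and -0.017 m) or (y of pad_green in the frame of tray between -0.049 and -0.009 m and y of jar_green in the frame of rack between 0.017 and 0.041 m) or (y of pad_green in the frame of tray between -0.107 and -0.067 m and y of jar_green in the frame of rack between 0.075 and 0.099 m)) and x of jar_green in the frame of rack between -0.012 and 0.012 m and ((y of pad_purple in the frame of tray between 0.067 and 0.107 m and y of jar_purple in the frame of rack between -0.099 and -0.075 m) or (y of pad_purple in the frame of tray between 0.009 and 0.049 m and y of jar_purple in the frame of rack between -0.041 and -0.017 m) or (y of pad_purple in the frame of tray between -0.049 and -0.009 m and y of jar_purple in the frame of rack between 0.017 and 0.041 m) or (y of pad_purple in the frame of tray between -0.107 and -0.067 m and y of jar_purple in the frame of rack between 0.075 and 0.099 m)) and x of jar_purple in the frame of rack between -0.012 and 0.012 m); the robot touches nothing.
It fails at once if a jar is tipped more than 0.6 rad from upright (angle between any of jar_red, jar_yellow, jar_green, jar_purple's own z axis and vertical above 0.6 rad).
It fails at once if a jar is dropped: it moves faster than 0.7 m/s (a fall of about 25 mm) while the fingers do not touch it ((linear speed of jar_red above 0.7 m/s and contact force between jar_red and the fingers below 0.05 N) or (linear speed of jar_yellow above 0.7 m/s and contact force between jar_yellow and the fingers below 0.05 N) or (linear speed of jar_green above 0.7 m/s and contact force between jar_green and the fingers below 0.05 N) or (linear speed of jar_purple above 0.7 m/s and contact force between jar_purple and the fingers below 0.05 N)).
It also fails if it takes over 96 s, if anything falls off the work surface, if the arm or the gripper's body presses on something with over 40 N, if the wrist force passes 120 N, or if a joint passes its speed limit or range.

ROBOT

A 6-joint arm with a two-finger parallel gripper is mounted at the origin on the work surface. World frame = base frame: x ahead of the robot, y to its left, z up, the work surface at z = 0. Lengths are in m, angles in rad, forces in N, time in s.
With the tool pointing down it reaches from about 0.25 to 0.725 m from the base axis. Payload 4 kg.
Tool frame: the origin (TCP) lies midway between the tips of the shut fingers; the grasp point (between the pads) lies bot.pinch_z behind it (bot.pinch_z is the distance from the TCP to the grasp point, in m); z points along the fingers, y is the line along which they close (so a half turn about z gives the same grasp; the last joint's range is limited). The gripper opens to 85 mm and grips with 20 to 120 N. Pads are 22 mm wide; open, the fingers measure 114 mm over their backs; the gripper's body (76 mm by 85 mm) begins 54 mm behind the grasp point. The pads swing forward as they close: fully open they stand 13 mm farther back than shut.
Start: joints at [-1.154, 0.241, 0.005, 1.335, 0, 1.571], TCP at [0.202, -0.457, 0.231] pointing down, gripper open.
Joint ranges: [-2.72, 2.72], [-1.05, 1.87], [-1.09, 1.28], [-1.99, 2.15], [-1.42, 1.44], [-3.14, 3.14]. Speed limits (rad/s): [2.79, 2.79, 3.14, 3.14, 3.14, 3.14].

INTERFACE

Orientations are given as a unit quaternion [x, y, z, w].
In Python, from workcell import bot gives the robot as it stands.
- The arm moves only by the shell command python3 jog.py 'ROWS'. ROWS is one flat JSON list of numbers that holds 1 to 10 rows one after another, with no inner brackets; each row has 7 numbers: a rotation vector rx, ry, rz in units of 0.25 rad, then dx, dy, dz in mm, then the finger opening in m; each row is the pose to reach, as a shift and turn from the pose commanded when the command began, along the tool's axes at that moment; what a row does not reach only later rows make up. A row lasts 1/8 s, in which the tool goes at most 0.0625 m and 0.188 rad, less where a joint would pass 70% of its speed; a pose out of reach is approached as far as the arm can. The fingers move at their own pace and stop on an object; the grip force is fixed at half the most. Time passes only in rows, so rows that do not move let the fingers close. It prints the time, the measured TCP pose, the force, the opening and the grip force at its end. Input that does not fit is refused with a message, and nothing moves.
- bot.get_obs(): the state, without advancing time (a new reading comes with each control period).
- bot.camera(name): name is "side" or "top" or "wrist"; returns the picture (384x512x3 uint8, red, green, blue); there is no depth.
- bot.calibration(name): a dict with "mtx" (3x3 intrinsics, pixels), "R" (3x3) and "t" (3): a world point X has camera coordinates R X + t. Camera axes: x right, y down, z forward; pixel columns grow to the right and rows downward; lengths in m; the calibration is good to about 2 mm. A picture is of the moment at which its call begins: read the wrist's pose just before it. calibration takes no time and is no camera call; for the wrist camera it gives the pose at the moment of the call.
- bot.job_done(): hands the job in; it is judged then, once.
The state is a dict: "clock": time; "joint_pos": joint angles; "joint_vel": joint speeds; "tau": joint torques, N m; "eef_pos": TCP position; "tool_rot": TCP orientation; "ft_force": force on the tool from outside, world axes, zero at the start; "ft_torque": the same for the moment, N m; "grip_width": finger opening in m; "grasp_force": force on a finger pad.
Only numpy, scipy, OpenCV 4.12 (cv2) and the standard library are available. Lean on these libraries where they do the work, as an engineer would, in place of code of your own. Each camera call takes 0.05 s, during which the arm holds its last target. There are 200 camera calls.

## Working session

There is one attempt and no reset: what is moved stays moved. The work goes in short steps, Python scripts to look and compute and a shell command to move; the robot and the scene stay as the last step left them, time stands still between calls to the robot, and variables do not carry over. Pictures are saved under pics/ and viewed, at most 14 in all, crops included, and the job is handed in when it is done.

```bash
ls; mkdir -p pics
python3 - <<'E'
from workcell import bot
import cv2
o=bot.get_obs(); print(o, bot.pinch_z)
for n in ("side","top"):
    cv2.imwrite(f"pics/{n}0.png",bot.camera(n)[:,:,::-1]); c=bot.calibration(n); print(n,c)
E
```

```text
jog.py
pics
workcell.py
{'clock': 0.0, 'joint_pos': array([-1.15399125e+00,  2.41421373e-01,  3.74345502e-03,  1.33520489e+00,
        1.97656487e-07,  1.57077454e+00]), 'joint_vel': array([ 7.38968324e-04,  9.37871085e-04,  6.55731642e-05, -2.58271641e-04,
       -9.23242330e-05,  1.00659609e-03]), 'tau': array([ 5.96750633e-04, -3.72319543e+01,  2.52407008e+01,  1.68404868e-02,
        9.17958369e-05, -9.55798555e-06]), 'eef_pos': array([ 0.20216755, -0.45662191,  0.23041611]), 'tool_rot': array([ 9.78359887e-01,  2.06907814e-01, -2.15735948e-04, -1.02069105e-03]), 'ft_force': array([ 0.03344961, -0.16963123,  0.41184417]), 'ft_torque': array([-0.03243922,  0.00472265, -0.01938509]), 'grasp_force': 0.0, 'grip_width': 0.08540082082333764} 0.0187
side {'mtx': array([[372.98053751,   0.        , 256.29474694],
       [  0.        , 372.98053751, 181.72126369],
       [  0.        ,   0.        ,   1.        ]]), 'R': array([[ 0.94790705, -0.31853856,  0.00232559],
       [-0.19964003, -0.5997461 , -0.77488611],
       [ 0.24822587,  0.73405572, -0.6320966 ]]), 't': array([-0.51285079,  0.1449034 ,  0.648778  ])}
top {'mtx': array([[400.00478957,   0.        , 258.27403659],
       [  0.        , 400.00478957, 194.92389732],
       [  0.        ,   0.        ,   1.        ]]), 'R': array([[-1.31503897e-02, -9.99913527e-01,  7.52460823e-05],
       [-9.95398435e-01,  1.30838660e-02, -9.49250687e-02],
       [ 9.49158758e-02, -1.32320148e-03, -9.95484418e-01]]), 't': array([0.00175246, 0.554706  , 0.77075323])}
```

View pics/top0.png

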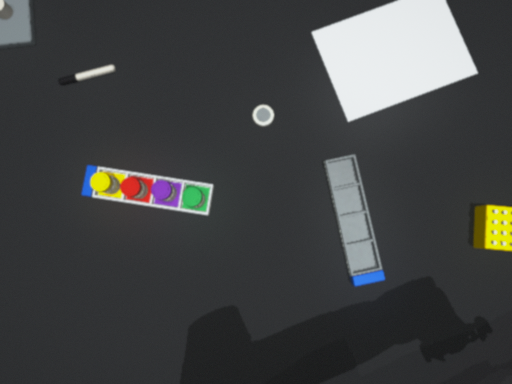

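View pics/side0.png

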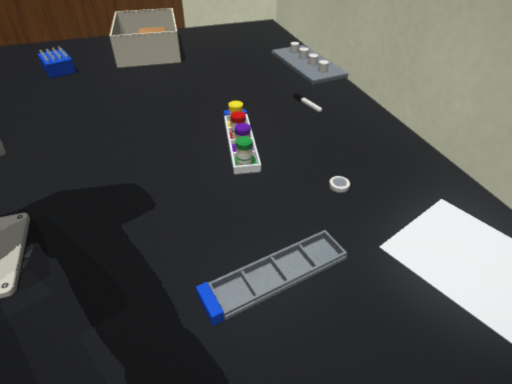

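The top view shows the tray at left, with its blue end at (90,181) and then yellow (101,182), red (132,187), purple (163,190) and green (194,196). The rack is at right, running from (341,160) to its blue end at (367,277). I'll enlarge crops to pick corners.

Run:
```python
import cv2,numpy as np
def crop(im,x,y,w,h,s):
    c=cv2.resize(im[y:y+h,x:x+w],None,fx=s,fy=s,interpolation=cv2.INTER_CUBIC)
    for i in range(0,w,10): cv2.putText(c,str(x+i),(i*s,8),0,.32,(255,255,255),1); c[::4,i*s]=(120,255,255)
    for j in range(0,h,10): cv2.putText(c,str(y+j),(0,j*s+4),0,.32,(255,255,255),1); c[j*s,::4]=(120,255,255)
    return c
t=cv2.imread("pics/top0.png"); s=cv2.imread("pics/side0.png")
t=cv2.convertScaleAbs(t,alpha=1.3,beta=15)
a=crop(t,78,160,140,58,5); cv2.imwrite("pics/a.png",a)
b=crop(t,320,150,70,140,4); c=crop(s,215,95,50,80,7)
M=np.zeros((600,660,3),np.uint8); M[:560,:280]=b; M[:560,300:650]=c; cv2.imwrite("pics/b.png",M)
cv2.imwrite("pics/c.png",crop(s,190,228,165,95,4))
```

```text
(no output)
```

View pics/a.png

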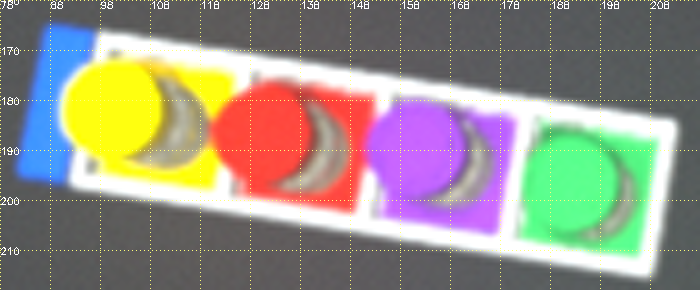

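View pics/b.png

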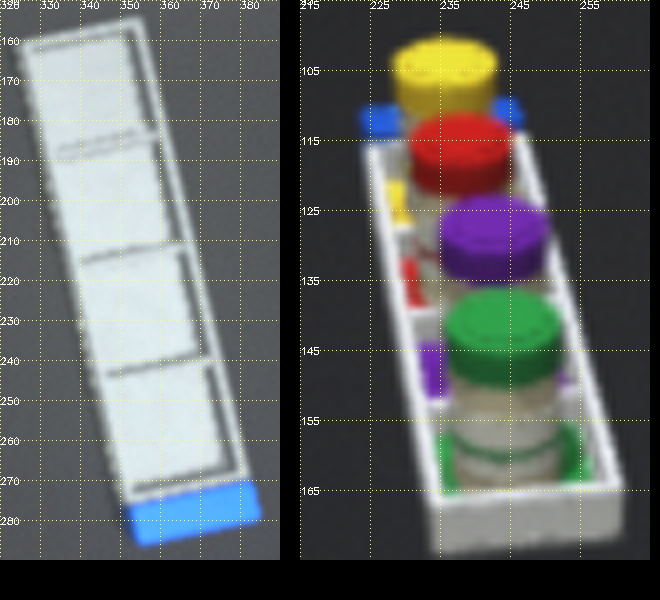

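View pics/c.png

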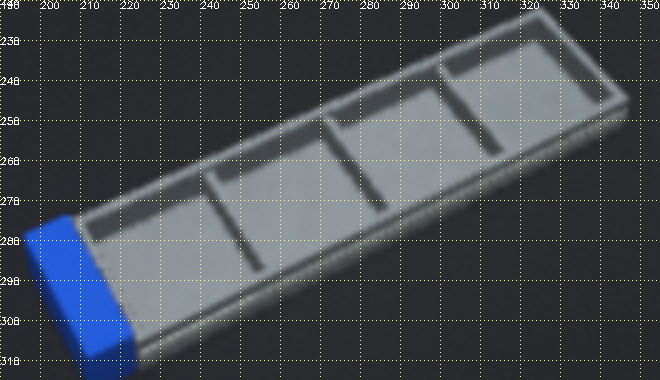

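The crops give usable corners. In top-view pixels, the tray far-end corners are (213,184) and (208,215), and the blue boundary is at (97,166). The rack far corners are (325,160) and (355,154), and the blue outer corners are (385,279) and (354,286). I'll fit the poses from both views and triangulate the lids.

```bash
cat > h.py <<'E'
import numpy as np, cv2
from scipy.optimize import least_squares
from scipy.spatial.transform import Rotation as Ro
from workcell import bot
def proj(c,X): 
    p=(np.atleast_2d(X)@c["R"].T+c["t"])@c["mtx"].T; return p[:,:2]/p[:,2:]
def pose(p,P):
    P=np.atleast_2d(P); return P@Ro.from_euler('z',p[3]).as_matrix().T+p[:3]
E
cat > fit.py <<'E'
from h import *
T,S=bot.calibration("top"),bot.calibration("side")
a=lambda x,y:(T,78+x/5-.4,160+y/5-.4); b=lambda x,y:(T,320+x/4-.4,150+y/4-.4)
s1=lambda x,y:(S,215+(x-300)/7-.4,95+y/7-.4); s2=lambda x,y:(S,190+x/4-.4,228+y/4-.4)
tray=[(a(678,122),31,-118,0),(a(650,277),-31,-118,0),(a(97,30),31,118,20),(a(45,24),31,138,26),(a(17,178),-31,138,26),
 (s1(433,500),-31,-118,20),(s1(622,488),31,-118,20),(s1(433,552),-31,-118,0),(s1(622,537),31,-118,0),(s1(368,150),-31,118,20)]
rack=[(b(22,43),31,-118,20),(b(142,18),-31,-118,20),(b(262,517),-31,138,26),(b(137,546),31,138,26),
 (s2(538,8),31,-118,20),(s2(628,98),-31,-118,20),(s2(24,234),31,138,26),(s2(75,217),31,118,26),(s2(133,333),-31,118,26),(s2(88,359),-31,138,26)]
for n,L,p0 in(("tray",tray,[.55,.2,0,-.1]),("rack",rack,[.5,-.2,0,3.3])):
    f=lambda p:np.concatenate([proj(c,pose(p,np.array(q)/1000))[0]-uv for (c,*uv),*q in L])
    r=least_squares(f,p0,loss="soft_l1"); print(n,r.x.round(4),r.fun.reshape(-1,2).round(1).tolist())
    if n=="tray": tp=r.x
for n,A,B in(("yellow",a(112,109),s1(445,60)),("red",a(262,132),s1(462,139)),("purple",a(416,148),s1(494,224)),("green",a(570,185),s1(504,318))):
    f=lambda X:np.concatenate([proj(c,X)[0]-uv for c,*uv in(A,B)])
    r=least_squares(f,[.5,.2,.07]); print(n,r.x.round(4),"in tray",((r.x-tp[:3])@Ro.from_euler('z',tp[3]).as_matrix()).round(4),r.fun.round(1))
E
python3 fit.py
```

```text
tray [ 0.5686  0.2079  0.0014 -0.1619] [[0.3, 0.3], [1.1, -0.9], [-0.0, 0.3], [-0.6, -0.4], [-0.9, -0.8], [-0.3, 0.9], [-0.0, 0.0], [-0.0, 0.5], [-0.1, 0.0], [-1.0, -0.6]]
rack [ 5.1620e-01 -1.9430e-01  5.0000e-04  1.7655e+00] [[-0.4, -1.1], [-0.6, -1.1], [0.1, -0.1], [0.5, -0.7], [0.3, 0.2], [-0.1, 0.5], [-1.0, 0.0], [-2.0, -1.0], [0.5, 0.5], [-0.6, 0.2]]
yellow [0.5805 0.292  0.0726] in tray [-0.0019  0.085   0.0712] [ 0.1 -0.4 -0.5  0. ]
red [0.571  0.2359 0.071 ] in tray [-0.0022  0.0281  0.0697] [ 0.1 -0.3 -0.4  0. ]
purple [0.5646 0.1778 0.0706] in tray [ 0.0008 -0.0303  0.0692] [ 0.1 -0.5 -0.6  0. ]
green [0.5499 0.1195 0.072 ] in tray [-0.0042 -0.0903  0.0707] [ 0.1 -0.6 -0.7  0.1]
```

```bash
cat > to.py <<'E'
# usage: to.py tray|rack pocketindex(0..3 from blue) tcp_z : shift from the measured pose, in tool axes
from h import *
import sys
F={"tray":([.5686,.2079,0,-.1619],-.1619+np.pi/2),"rack":([.5162,-.1943,0,1.7655],1.7655-np.pi/2)}
LID=[[.5805,.292],[.571,.2359],[.5646,.1778],[.5499,.1195]]
def shift(w,i,z):
    p,th=F[w]; i=int(i); X=pose(p,[0,.087-.058*i,0])[0]
    if w=="tray": X[:2]=(X[:2]+LID[i])/2   # mean of pocket centre and lid fix
    X[2]=z
    o=bot.get_obs(); R=Ro.from_quat(o["tool_rot"])
    G=Ro.from_euler('z',th)*Ro.from_rotvec([np.pi,0,0])
    print(w,i,"goal",X.round(4),"rot",(R.inv()*G).as_rotvec().round(3),"shift",R.inv().apply(X-o["eef_pos"]).round(4),"| tcp",o["eef_pos"].round(4),"t",round(o["clock"],2),"w",round(o["grip_width"],4),"f",round(o["grasp_force"],1))
if __name__=="__main__":
    a=sys.argv[1:]
    for k in range(0,len(a),3): shift(a[k],a[k+1],float(a[k+2]))
E
python3 to.py tray 0 .15 tray 0 .021
```

```text
tray 0 goal [0.5816 0.2929 0.15  ] rot [-0.002 -0.001 -0.992] shift [ 0.6504 -0.5316  0.0815] | tcp [ 0.2022 -0.4567  0.2305] t 0.1 w 0.0856 f 0.0
tray 0 goal [0.5816 0.2929 0.021 ] rot [-0.002 -0.001 -0.992] shift [ 0.6504 -0.5314  0.2105] | tcp [ 0.2022 -0.4567  0.2305] t 0.1 w 0.0856 f 0.0
```

The manual's scale: shifts go in mm and turns go in units of 0.25 rad. Converting my numbers, 0.03 m is 30, 0.33 m is 330, -0.5 rad is -2.

```bash
python3 jog.py '[0,0,-2,330,-270,30,0.085,0,0,-2,330,-270,30,0.085,0,0,-2,330,-270,30,0.085,0,0,-2,330,-270,30,0.085,0,0,-2,330,-270,30,0.085,0,0,-2,330,-270,30,0.085,0,0,-2,330,-270,30,0.085,0,0,-2,330,-270,30,0.085]'; python3 to.py tray 0 .2
```

```text
clock: 1.1
eef_pos: [0.3955, -0.0737, 0.2007]
tool_rot: [0.895, 0.446, -0.0, -0.0]
ft_force: [-0.4, 0.0, -1.0]
grip_width: 0.0849
grasp_force: 0.0
tray 0 goal [0.5816 0.2929 0.2   ] rot [-0.001 -0.    -0.485] shift [ 0.4047 -0.0724  0.0007] | tcp [ 0.3955 -0.0737  0.2007] t 1.1 w 0.0849 f 0.0
```

To row units: 0.405 m is 405, -0.072 m is -72, -0.485 rad is -1.94.

```bash
python3 jog.py '[0,0,-1.94,405,-72,0,0.085,0,0,-1.94,405,-72,0,0.085,0,0,-1.94,405,-72,0,0.085,0,0,-1.94,405,-72,0,0.085,0,0,-1.94,405,-72,0,0.085,0,0,-1.94,405,-72,0,0.085,0,0,-1.94,405,-72,0,0.085,0,0,-1.94,405,-72,0,0.085,0,0,-1.94,405,-72,0,0.085,0,0,-1.94,405,-72,0,0.085]'; python3 to.py tray 0 .021
python3 - <<'E'
from h import *
c=bot.calibration("wrist"); im=bot.camera("wrist")[:,:,::-1].copy()
p=[.5686,.2079,0,-.1619]
for pts,col in((([31,-118,20],[-31,-118,20],[-31,118,20],[31,118,20]),(0,0,255)),(([31,118,26],[31,138,26],[-31,138,26],[-31,118,26]),(0,255,255))):
    cv2.polylines(im,[proj(c,pose(p,np.array(pts)/1000)).round().astype(int)],True,col,1)
a=np.linspace(0,6.28,40)
for i in range(4):
    q=np.c_[19*np.cos(a),87-58*i+19*np.sin(a),0*a+69]/1000
    cv2.polylines(im,[proj(c,pose(p,q)).round().astype(int)],True,(0,0,0),1)
cv2.imwrite("pics/w1.png",im)
E
```

```text
clock: 2.35
eef_pos: [0.584, 0.2866, 0.2017]
tool_rot: [0.765, 0.644, -0.0, 0.0]
ft_force: [1.1, -0.2, -0.0]
grip_width: 0.085
grasp_force: 0.0
tray 0 goal [0.5816 0.2929 0.021 ] rot [-0.     0.    -0.009] shift [ 0.0058 -0.0034  0.1807] | tcp [0.584  0.2866 0.2017] t 2.35 w 0.085 f 0.0
```

View pics/w1.png

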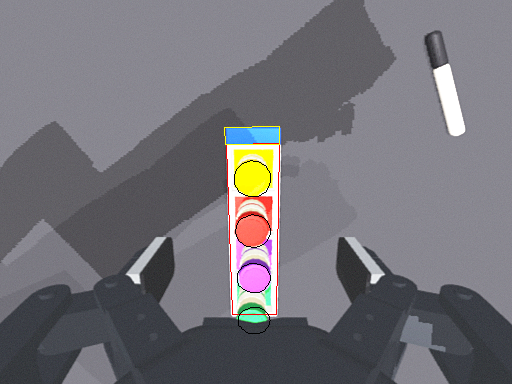

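The wrist view with the fitted model overlaid matches the tray outline, the blue block at (252,135) and the lids at (253,178), (253,231) and (254,278), all within about 1 px. The arm lags slightly, so I'll descend partway and settle before correcting.

To row units: 0.085 m is 85, 0.05 m is 50.

```bash
python3 jog.py '[0,0,0,0,0,50,0.085,0,0,0,0,0,85,0.085,0,0,0,0,0,85,0.085,0,0,0,0,0,85,0.085]' >/dev/null; python3 to.py tray 0 .021
```

```text
tray 0 goal [0.5816 0.2929 0.021 ] rot [ 0.002 -0.001 -0.008] shift [ 0.0037 -0.0043  0.0973] | tcp [0.585  0.2884 0.1183] t 2.9 w 0.0846 f 0.0
```

To row units: -0.004 m is -4, 0.004 m is 4, -0.008 rad is -0.032.

```bash
python3 jog.py '[0,0,-0.032,4,-4,30,0.085,0,0,-0.032,4,-4,60,0.085,0,0,-0.032,4,-4,80,0.085,0,0,-0.032,4,-4,97,0.085,0,0,-0.032,4,-4,97,0.085,0,0,-0.032,4,-4,97,0.085]' >/dev/null; python3 to.py tray 0 .021
```

```text
tray 0 goal [0.5816 0.2929 0.021 ] rot [ 0.002 -0.001  0.001] shift [-0.0008 -0.0002 -0.0002] | tcp [0.5819 0.2936 0.0208] t 3.65 w 0.085 f 0.0
```

```bash
python3 jog.py '[0,0,0,0,0,0,0.03,0,0,0,0,0,0,0.03,0,0,0,0,0,0,0.03,0,0,0,0,0,0,0.03,0,0,0,0,0,0,0.03,0,0,0,0,0,0,0.03]'
```

```text
clock: 4.4
eef_pos: [0.5812, 0.2933, 0.02]
tool_rot: [0.762, 0.648, 0.001, 0.0]
ft_force: [-0.3, -1.1, 5.2]
grip_width: 0.0355
grasp_force: 59.3
```

```bash
python3 jog.py '[0,0,0,0,0,-5,0.03,0,0,0,0,0,-15,0.03,0,0,0,0,0,-40,0.03,0,0,0,0,0,-70,0.03,0,0,0,0,0,-100,0.03,0,0,0,0,0,-110,0.03,0,0,0,0,0,-110,0.03]'; python3 to.py rack 3 .13
```

```text
clock: 5.28
eef_pos: [0.5811, 0.2933, 0.1298]
tool_rot: [0.762, 0.648, 0.001, 0.0]
ft_force: [-0.1, -0.2, -1.4]
grip_width: 0.0355
grasp_force: 59.7
rack 3 goal [ 0.6016 -0.1775  0.13  ] rot [ 0.000e+00 -1.000e-03  1.215e+00] shift [-0.4614  0.0957 -0.0005] | tcp [0.5811 0.2933 0.1298] t 5.28 w 0.0355 f 59.7
```

```bash
python3 jog.py '[0,0,0.4,-30,6,0,0.03,0,0,0.96,-80,17,0,0.03,0,0,1.52,-135,28,0,0.03,0,0,2.08,-190,40,0,0.03,0,0,2.64,-245,50,0,0.03,0,0,3.2,-300,62,0,0.03,0,0,3.76,-355,73,0,0.03,0,0,4.32,-410,85,0,0.03,0,0,4.72,-450,93,0,0.03,0,0,4.86,-461,96,0,0.03]' ; python3 jog.py '[0,0,0,0,0,20,0.03,0,0,0,0,0,50,0.03,0,0,0,0,0,50,0.03,0,0,0,0,0,50,0.03]'; python3 to.py rack 3 .020
python3 - <<'E'
from h import *
cv2.imwrite("pics/s1.png",bot.camera("side")[200:384,150:406,::-1].repeat(2,0).repeat(2,1))
E
```

```text
clock: 6.52
eef_pos: [0.6003, -0.1798, 0.1271]
tool_rot: [0.995, 0.095, -0.002, -0.001]
ft_force: [0.3, 1.0, 0.0]
grip_width: 0.0354
grasp_force: 59.8
clock: 7.02
eef_pos: [0.6019, -0.1766, 0.0795]
tool_rot: [0.995, 0.098, -0.0, -0.0]
ft_force: [0.1, 0.5, -0.7]
grip_width: 0.0352
grasp_force: 59.8
rack 3 goal [ 0.6016 -0.1775  0.02  ] rot [-0.     0.     0.001] shift [-0.0005  0.0009  0.0595] | tcp [ 0.6019 -0.1766  0.0795] t 7.03 w 0.0352 f 59.8
```

View pics/s1.png

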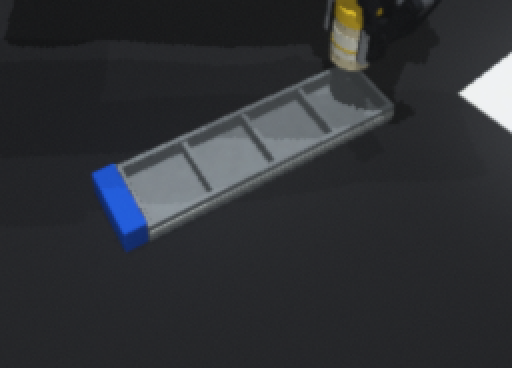

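The yellow jar is upright above the far pocket, at crop (348,45) over the pocket at (345,100). I'll lower it slowly, watching for contact.

To row units: 0.061 m is 61, 0.02 m is 20.

```bash
python3 jog.py '[0,0,0,0,1,20,0.03,0,0,0,0,1,40,0.03,0,0,0,0,1,52,0.03,0,0,0,0,1,57,0.03,0,0,0,0,1,59.5,0.03,0,0,0,0,1,61,0.03,0,0,0,0,1,62,0.03,0,0,0,0,1,62,0.03]'
```

```text
clock: 8.07
eef_pos: [0.602, -0.1783, 0.0176]
tool_rot: [0.995, 0.097, 0.0, 0.0]
ft_force: [0.3, -0.3, -1.4]
grip_width: 0.0352
grasp_force: 59.8
```

To row units: 0.001 m is 1.

```bash
python3 jog.py '[0,0,0,0,0,1,0.03,0,0,0,0,0,1,0.03]' | grep -E "eef|ft"; python3 jog.py '[0,0,0,0,0,2,0.03,0,0,0,0,0,2,0.03]'| grep -E "eef|ft"
```

```text
eef_pos: [0.6021, -0.1784, 0.017]
ft_force: [-1.2, 0.7, 3.8]
eef_pos: [0.6022, -0.1784, 0.0169]
ft_force: [-4.8, 1.7, 13.1]
```

```bash
python3 jog.py '[0,0,0,0,0,-2,0.03,0,0,0,0,0,-2,0.045,0,0,0,0,0,-2,0.06,0,0,0,0,0,-2,0.085,0,0,0,0,0,-2,0.085,0,0,0,0,0,-20,0.085,0,0,0,0,0,-60,0.085,0,0,0,0,0,-113,0.085,0,0,0,0,0,-113,0.085]'; python3 to.py tray 1 .130
```

```text
clock: 9.7
eef_pos: [0.6053, -0.1788, 0.1341]
tool_rot: [0.995, 0.097, 0.005, 0.002]
ft_force: [0.3, 0.8, 0.3]
grip_width: 0.0848
grasp_force: 0.0
tray 1 goal [0.5721 0.2362 0.13  ] rot [ 0.01  -0.006 -1.214] shift [ 0.0479 -0.4136  0.0027] | tcp [ 0.6053 -0.1788  0.1341] t 9.7 w 0.0848 f 0.0
```

To row units: -0.414 m is -414, -0.4 m is -400, -1.214 rad is -4.856.

```bash
python3 jog.py '[0,0,-0.72,7,-60,0,0.085,0,0,-1.44,14,-120,0,0.085,0,0,-2.16,21,-180,0,0.085,0,0,-2.88,28,-240,0,0.085,0,0,-3.6,35,-300,0,0.085,0,0,-4.32,42,-360,0,0.085,0,0,-4.856,46,-400,0,0.085,0,0,-4.856,46,-414,0,0.085,0,0,-4.856,46,-414,0,0.085,0,0,-4.856,46,-414,0,0.085]'>/dev/null; python3 to.py tray 1 .020
python3 - <<'E'
from h import *
im=cv2.imwrite("pics/t2.png",bot.camera("top")[120:300,:,::-1])
E
```

```text
tray 1 goal [0.5721 0.2362 0.02  ] rot [-0.     0.001 -0.002] shift [0.0019 0.0051 0.1072] | tcp [0.5669 0.2353 0.1272] t 10.95 w 0.0846 f 0.0
```

View pics/t2.png

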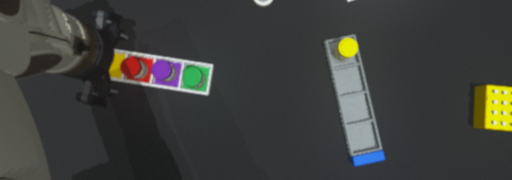

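The yellow jar stands in the far rack pocket, with its lid at crop (347,47). Next is red.

To row units: 0.107 m is 107, 0.08 m is 80.

```bash
python3 jog.py '[0,0,0,2,5,20,0.085,0,0,0,2,5,50,0.085,0,0,0,2,5,80,0.085,0,0,0,2,5,107,0.085,0,0,0,2,5,107,0.085,0,0,0,2,5,107,0.085]' >/dev/null; python3 to.py tray 1 .020
python3 - <<'E'
from h import *
im=bot.camera("top"); h=cv2.cvtColor(im,cv2.COLOR_RGB2HSV); m=cv2.inRange(h,(24,150,120),(34,255,255)); m[:,:300]=0; m[:,420:]=0
y,x=np.nonzero(m); print("seen",x.mean(),y.mean(),len(x),"expected",proj(bot.calibration("top"),pose([.5162,-.1943,0,1.7655],[0,-.087,.067])))
E
```

```text
tray 1 goal [0.5721 0.2362 0.02  ] rot [ 0.    -0.    -0.001] shift [-0.0014 -0.0003  0.0005] | tcp [0.5727 0.2376 0.0205] t 11.75 w 0.0849 f 0.0
seen 347.44620253164555 167.1867088607595 316 expected [[348.26818022 167.20366575]]
```

```bash
python3 jog.py '[0,0,0,0,0,0,0.03,0,0,0,0,0,0,0.03,0,0,0,0,0,0,0.03,0,0,0,0,0,0,0.03,0,0,0,0,0,0,0.03,0,0,0,0,0,0,0.03]' | grep -E 'eef|gr'; python3 jog.py '[0,0,0,0,0,-5,0.03,0,0,0,0,0,-15,0.03,0,0,0,0,0,-40,0.03,0,0,0,0,0,-70,0.03,0,0,0,0,0,-100,0.03,0,0,0,0,0,-110,0.03,0,0,0,0,0,-110,0.03]'; python3 to.py rack 2 .13
```

```text
eef_pos: [0.5721, 0.2383, 0.0211]
grip_width: 0.0358
grasp_force: 59.0
clock: 13.42
eef_pos: [0.5725, 0.2381, 0.1308]
tool_rot: [0.762, 0.648, 0.001, 0.0]
ft_force: [1.0, 0.4, -1.8]
grip_width: 0.036
grasp_force: 59.7
rack 2 goal [ 0.5447 -0.1887  0.13  ] rot [ 1.000e-03 -1.000e-03  1.214e+00] shift [-0.4257  0.0413  0.0005] | tcp [0.5725 0.2381 0.1308] t 13.43 w 0.036 f 59.7
```

```bash
python3 jog.py '[0,0,0.4,-30,3,0,0.03,0,0,0.96,-80,8,0,0.03,0,0,1.52,-130,12,0,0.03,0,0,2.08,-180,17,0,0.03,0,0,2.64,-230,22,0,0.03,0,0,3.2,-280,27,0,0.03,0,0,3.76,-330,32,0,0.03,0,0,4.32,-380,37,0,0.03,0,0,4.72,-415,40,0,0.03,0,0,4.86,-426,41,0,0.03]' >/dev/null; python3 jog.py '[0,0,0,0,0,0,0.03,0,0,0,0,0,20,0.03,0,0,0,0,0,50,0.03,0,0,0,0,0,50,0.03,0,0,0,0,0,50,0.03]'; python3 to.py rack 2 .0200
```

```text
clock: 15.3
eef_pos: [0.5444, -0.1881, 0.0809]
tool_rot: [0.995, 0.098, 0.0, -0.0]
ft_force: [-0.1, 0.1, -0.4]
grip_width: 0.0358
grasp_force: 59.8
rack 2 goal [ 0.5447 -0.1887  0.02  ] rot [-0.    -0.     0.001] shift [0.0001 0.0006 0.0609] | tcp [ 0.5444 -0.1881  0.0809] t 15.3 w 0.0358 f 59.8
```

To row units: 0.02 m is 20, 0.0625 m is 62.5.

```bash
python3 jog.py '[0,0,0,0,0,20,0.03,0,0,0,0,0,40,0.03,0,0,0,0,0,52,0.03,0,0,0,0,0,58,0.03,0,0,0,0,0,61,0.03,0,0,0,0,0,62.5,0.03,0,0,0,0,0,62.5,0.03,0,0,0,0,0,62.5,0.03]' | grep -E 'eef|ft'; python3 jog.py '[0,0,0,0,0,1,0.03,0,0,0,0,0,1,0.03]' | grep -E "eef|ft"
```

```text
eef_pos: [0.5442, -0.1892, 0.0182]
ft_force: [-0.5, -0.4, 0.0]
eef_pos: [0.5443, -0.1891, 0.0181]
ft_force: [-1.7, 0.9, 5.1]
```

Contact at 0.0181, as expected. I'll release, rise and go back for purple.

To row units: -0.112 m is -112, -0.06 m is -60.

```bash
python3 jog.py '[0,0,0,0,0,0,0.045,0,0,0,0,0,0,0.06,0,0,0,0,0,0,0.085,0,0,0,0,0,0,0.085,0,0,0,0,0,-20,0.085,0,0,0,0,0,-60,0.085,0,0,0,0,0,-112,0.085,0,0,0,0,0,-112,0.085,0,0,0,0,0,-112,0.085]' ; python3 to.py tray 2 .130
```

```text
clock: 17.68
eef_pos: [0.5436, -0.1889, 0.1285]
tool_rot: [0.995, 0.097, -0.0, -0.0]
ft_force: [-0.0, 0.7, -1.0]
grip_width: 0.0852
grasp_force: 0.0
tray 2 goal [0.5643 0.1785 0.13  ] rot [-0.     0.    -1.215] shift [ 0.0911 -0.3566 -0.0015] | tcp [ 0.5436 -0.1889  0.1285] t 17.68 w 0.0852 f 0.0
```

```bash
python3 jog.py '[0,0,-0.72,14,-55,0,0.085,0,0,-1.44,28,-110,0,0.085,0,0,-2.16,42,-165,0,0.085,0,0,-2.88,56,-220,0,0.085,0,0,-3.6,70,-275,0,0.085,0,0,-4.32,84,-330,0,0.085,0,0,-4.86,91,-357,0,0.085,0,0,-4.86,91,-357,0,0.085,0,0,-4.86,91,-357,0,0.085,0,0,-4.86,91,-357,0,0.085]'>/dev/null; python3 to.py tray 2 .020
python3 - <<'E'
from h import *
im=cv2.imwrite("pics/s3.png",bot.camera("side")[200:384,150:406,::-1].repeat(2,0).repeat(2,1))
E
```

```text
tray 2 goal [0.5643 0.1785 0.02  ] rot [-0.001  0.001 -0.002] shift [0.0013 0.0002 0.1081] | tcp [0.5641 0.1774 0.1281] t 18.93 w 0.0852 f 0.0
```

View pics/s3.png

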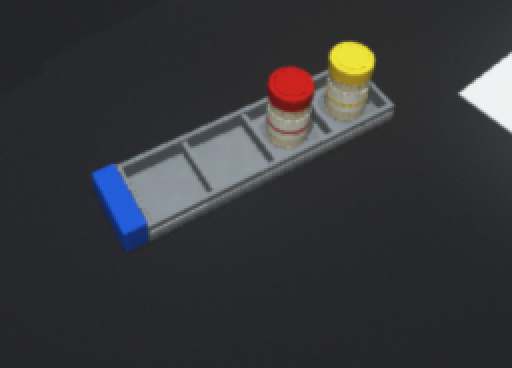

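Red, at crop (289,110), and yellow, at (349,80), stand upright in the two pockets farthest from the blue end. Purple is next.

```bash
python3 jog.py '[0,0,0,1,0,20,0.085,0,0,0,1,0,50,0.085,0,0,0,1,0,80,0.085,0,0,0,1,0,107,0.085,0,0,0,1,0,107,0.085,0,0,0,1,0,107,0.085]' >/dev/null; python3 to.py tray 2 .020
```

```text
tray 2 goal [0.5643 0.1785 0.02  ] rot [ 0.001 -0.001 -0.001] shift [-0.0011 -0.001   0.0029] | tcp [0.5654 0.1794 0.0229] t 19.73 w 0.0853 f 0.0
```

To row units: 0.002 m is 2, -0.001 m is -1.

```bash
python3 jog.py '[0,0,0,-1,-1,2,0.085,0,0,0,-1,-1,2,0.03,0,0,0,-1,-1,2,0.03,0,0,0,-1,-1,2,0.03,0,0,0,-1,-1,2,0.03,0,0,0,-1,-1,2,0.03,0,0,0,-1,-1,2,0.03]' | grep -E 'eef|gr'; python3 jog.py '[0,0,0,0,0,-5,0.03,0,0,0,0,0,-15,0.03,0,0,0,0,0,-40,0.03,0,0,0,0,0,-70,0.03,0,0,0,0,0,-100,0.03,0,0,0,0,0,-110,0.03,0,0,0,0,0,-110,0.03]'; python3 to.py rack 1 .13
```

```text
eef_pos: [0.5641, 0.179, 0.0203]
grip_width: 0.0359
grasp_force: 59.3
clock: 21.48
eef_pos: [0.5637, 0.179, 0.1303]
tool_rot: [0.762, 0.648, 0.001, 0.0]
ft_force: [-0.0, -0.3, -1.3]
grip_width: 0.0357
grasp_force: 59.6
rack 1 goal [ 0.4877 -0.1999  0.13  ] rot [ 1.000e-03 -1.000e-03  1.214e+00] shift [-0.3862 -0.0138  0.    ] | tcp [0.5637 0.179  0.1303] t 21.48 w 0.0357 f 59.6
```

```bash
python3 jog.py '[0,0,0.4,-30,-1,0,0.03,0,0,0.96,-70,-3,0,0.03,0,0,1.52,-115,-4,0,0.03,0,0,2.08,-160,-6,0,0.03,0,0,2.64,-205,-8,0,0.03,0,0,3.2,-250,-9,0,0.03,0,0,3.76,-295,-11,0,0.03,0,0,4.32,-340,-12,0,0.03,0,0,4.72,-375,-14,0,0.03,0,0,4.856,-386,-14,0,0.03]' >/dev/null; python3 jog.py '[0,0,0,0,0,0,0.03,0,0,0,0,0,20,0.03,0,0,0,0,0,50,0.03,0,0,0,0,0,50,0.03,0,0,0,0,0,50,0.03]'; python3 to.py rack 1 .0173
```

```text
clock: 23.35
eef_pos: [0.4879, -0.199, 0.0804]
tool_rot: [0.995, 0.098, 0.0, -0.0]
ft_force: [-0.4, -0.4, -0.2]
grip_width: 0.0354
grasp_force: 59.7
rack 1 goal [ 0.4877 -0.1999  0.0173] rot [ 0.    -0.     0.002] shift [-0.0004  0.0009  0.0631] | tcp [ 0.4879 -0.199   0.0804] t 23.35 w 0.0354 f 59.7
```

To row units: 0.0625 m is 62.5, 0.061 m is 61.

```bash
python3 jog.py '[0,0,0,0,1,20,0.03,0,0,0,0,1,40,0.03,0,0,0,0,1,52,0.03,0,0,0,0,1,58,0.03,0,0,0,0,1,61,0.03,0,0,0,0,1,62.5,0.03,0,0,0,0,1,62.5,0.03,0,0,0,0,1,62.5,0.03]' | grep -E 'eef|ft'; python3 jog.py '[0,0,0,0,0,1,0.03,0,0,0,0,0,1,0.03]' | grep -E "eef|ft"
```

```text
eef_pos: [0.4878, -0.2009, 0.0176]
ft_force: [-0.4, 1.1, -1.1]
eef_pos: [0.488, -0.201, 0.0172]
ft_force: [-1.9, 0.9, 4.9]
```

```bash
python3 jog.py '[0,0,0,0,0,0,0.045,0,0,0,0,0,0,0.06,0,0,0,0,0,0,0.085,0,0,0,0,0,0,0.085,0,0,0,0,0,-20,0.085,0,0,0,0,0,-60,0.085,0,0,0,0,0,-112,0.085,0,0,0,0,0,-112,0.085,0,0,0,0,0,-112,0.085]' ; python3 to.py tray 3 .130
```

```text
clock: 25.72
eef_pos: [0.4869, -0.2003, 0.128]
tool_rot: [0.995, 0.097, -0.0, -0.0]
ft_force: [0.4, -0.6, -0.3]
grip_width: 0.085
grasp_force: 0.0
tray 3 goal [0.5522 0.1208 0.13  ] rot [-1.000e-03  0.000e+00 -1.214e+00] shift [ 0.1263 -0.3023 -0.0018] | tcp [ 0.4869 -0.2003  0.128 ] t 25.73 w 0.085 f 0.0
```

```bash
python3 jog.py '[0,0,-0.72,18,-45,0,0.085,0,0,-1.44,36,-90,0,0.085,0,0,-2.16,54,-135,0,0.085,0,0,-2.88,72,-180,0,0.085,0,0,-3.6,90,-225,0,0.085,0,0,-4.32,110,-270,0,0.085,0,0,-4.856,126,-302,0,0.085,0,0,-4.856,126,-302,0,0.085,0,0,-4.856,126,-302,0,0.085,0,0,-4.856,126,-302,0,0.085]'>/dev/null; python3 to.py tray 3 .020; python3 jog.py '[0,0,0,0,0,20,0.085,0,0,0,0,0,40,0.085,0,0,0,0,0,40,0.085,0,0,0,0,0,40,0.085]' >/dev/null; python3 to.py tray 3 .020
```

```text
tray 3 goal [0.5522 0.1208 0.02  ] rot [-0.002  0.001 -0.002] shift [2.200e-03 1.000e-04 1.076e-01] | tcp [0.552  0.1187 0.1276] t 26.98 w 0.085 f 0.0
tray 3 goal [0.5522 0.1208 0.02  ] rot [ 0.001 -0.    -0.001] shift [ 0.0013 -0.0011  0.069 ] | tcp [0.5531 0.1193 0.089 ] t 27.48 w 0.0851 f 0.0
```

```bash
python3 jog.py '[0,0,0,1,-1,30,0.085,0,0,0,1,-1,55,0.085,0,0,0,1,-1,69,0.085,0,0,0,1,-1,69,0.085,0,0,0,1,-1,69,0.03,0,0,0,1,-1,69,0.03,0,0,0,1,-1,69,0.03,0,0,0,1,-1,69,0.03,0,0,0,1,-1,69,0.03,0,0,0,1,-1,69,0.03]' | grep -E 'eef|gr'; python3 jog.py '[0,0,0,0,0,-5,0.03,0,0,0,0,0,-15,0.03,0,0,0,0,0,-40,0.03,0,0,0,0,0,-70,0.03,0,0,0,0,0,-100,0.03,0,0,0,0,0,-110,0.03,0,0,0,0,0,-110,0.03]'; python3 to.py rack 0 .13
```

```text
eef_pos: [0.5522, 0.1213, 0.0202]
grip_width: 0.0357
grasp_force: 58.9
clock: 29.6
eef_pos: [0.5523, 0.1212, 0.1298]
tool_rot: [0.762, 0.648, 0.001, 0.0]
ft_force: [-0.3, 0.9, -1.9]
grip_width: 0.0353
grasp_force: 59.6
rack 0 goal [ 0.4308 -0.2111  0.13  ] rot [ 1.000e-03 -1.000e-03  1.214e+00] shift [-0.3475 -0.0662 -0.0005] | tcp [0.5523 0.1212 0.1298] t 29.6 w 0.0353 f 59.6
```

```bash
python3 jog.py '[0,0,0.4,-25,-5,0,0.03,0,0,0.96,-65,-12,0,0.03,0,0,1.52,-105,-20,0,0.03,0,0,2.08,-145,-28,0,0.03,0,0,2.64,-185,-35,0,0.03,0,0,3.2,-225,-43,0,0.03,0,0,3.76,-265,-50,0,0.03,0,0,4.32,-305,-58,0,0.03,0,0,4.72,-335,-64,0,0.03,0,0,4.856,-348,-66,0,0.03]' >/dev/null; python3 jog.py '[0,0,0,0,0,0,0.03,0,0,0,0,0,20,0.03,0,0,0,0,0,50,0.03,0,0,0,0,0,50,0.03,0,0,0,0,0,50,0.03]'; python3 to.py rack 0 .0172
```

```text
clock: 31.48
eef_pos: [0.4313, -0.2111, 0.0799]
tool_rot: [0.995, 0.098, 0.0, -0.0]
ft_force: [0.5, 0.5, -0.9]
grip_width: 0.036
grasp_force: 59.7
rack 0 goal [ 0.4308 -0.2111  0.0172] rot [ 0.    -0.     0.002] shift [-0.0005 -0.      0.0627] | tcp [ 0.4313 -0.2111  0.0799] t 31.48 w 0.036 f 59.7
```

To row units: 0.062 m is 62, 0.061 m is 61.

```bash
python3 jog.py '[0,0,0,0,0,20,0.03,0,0,0,0,0,40,0.03,0,0,0,0,0,52,0.03,0,0,0,0,0,58,0.03,0,0,0,0,0,61,0.03,0,0,0,0,0,62,0.03,0,0,0,0,0,62,0.03,0,0,0,0,0,62,0.03]' | grep -E 'eef|ft'; python3 jog.py '[0,0,0,0,0,1,0.03,0,0,0,0,0,1,0.03]' | grep -E "eef|ft"
```

```text
eef_pos: [0.4309, -0.2119, 0.0176]
ft_force: [0.4, 0.1, -0.2]
eef_pos: [0.431, -0.2118, 0.0172]
ft_force: [-1.2, 0.4, 6.6]
```

Contact. I'll release, rise well clear and move aside, then check from above.

To row units: -0.18 m is -180, -0.12 m is -120.

```bash
python3 jog.py '[0,0,0,0,0,0,0.045,0,0,0,0,0,0,0.06,0,0,0,0,0,0,0.085,0,0,0,0,0,0,0.085,0,0,0,0,0,-20,0.085,0,0,0,0,0,-60,0.085,0,0,0,0,0,-120,0.085,0,0,0,0,0,-180,0.085,0,0,0,0,0,-180,0.085]' >/dev/null; python3 jog.py '[0,0,0,0,-60,0,0.085,0,0,0,0,-120,0,0.085,0,0,0,0,-180,0,0.085,0,0,0,0,-240,0,0.085,0,0,0,0,-240,0,0.085,0,0,0,0,-240,0,0.085,0,0,0,0,-240,0,0.085]'
python3 - <<'E'
from h import *
M=np.zeros((330,640,3),np.uint8)
for n,(x,y,w,h),X in(("top",(300,140,107,110+50),0),("side",(180,200,190,160),214)):
    im=bot.camera(n); c=bot.calibration(n); v=im[:,:,::-1].copy()
    hs=cv2.cvtColor(im,cv2.COLOR_RGB2HSV)
    if n=="top":
        for i,(nm,lo,hi) in enumerate((("green",45,80),("purple",125,150),("red",0,6),("yellow",24,34))):
            m=cv2.inRange(hs,(lo,110,70),(hi,255,255)); m[:,:300]=0; m[:,400:]=0; m[:140]=0; m[290:]=0
            yy,xx=np.nonzero(m); print(nm,xx.mean().round(1),yy.mean().round(1),len(xx),"exp",proj(c,pose([.5162,-.1943,0,1.7655],[0,.087-.058*i,.067])).round(1))
    t=cv2.resize(v[y:y+h,x:x+w],None,fx=2,fy=2); M[:t.shape[0],X:X+t.shape[1]]=t
cv2.imwrite("pics/f.png",M)
E
```

```text
clock: 34.72
eef_pos: [0.3841, 0.0227, 0.196]
tool_rot: [0.995, 0.096, -0.0, 0.0]
ft_force: [-0.4, -0.4, -0.0]
grip_width: 0.0849
grasp_force: 0.0
green 368.6 258.5 342 exp [[369.5 257.6]]
purple 361.8 227.3 320 exp [[362.3 227. ]]
red 353.8 198.3 335 exp [[355.2 196.9]]
yellow 347.4 167.3 349 exp [[348.3 167.2]]
```

View pics/f.png

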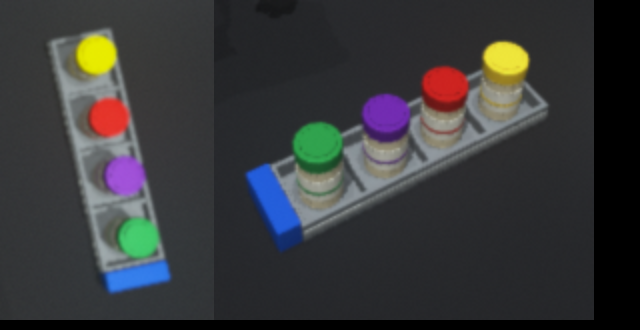

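All four jars are upright in the rack, with lids within about 2 px (4 mm) of the pocket centres. From the blue end they run green, purple, red, yellow, which reverses the tray order. I'll hand the job in.

```bash
python3 -c "from workcell import bot; print(bot.job_done())"
```

```text
the job is handed in; nothing more can be done
None
```

The job is handed in at about 35 s of the 96 s limit: all four jars stand upright and released in the rack in reverse order (green, purple, red, yellow from the blue end), lids about 4 mm or less from the pocket centres in the last picture; the hand-in returned no verdict.

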